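# Unhook the pail past its sprung keeper and nest it

### The arm

A 6-joint arm with a two-finger parallel gripper is mounted at the origin on the work surface. World frame = base frame: x ahead of the robot, y to its left, z up, the work surface at z = 0. Lengths are in mm, angles in rad, forces in N, time in s.
With the tool pointing down it reaches from about 350 to 975 mm from the base axis. Payload 7.1 kg.
Tool frame: the origin (TCP) lies between the finger pads; the fingertips stand 19 mm ahead of it and the grasp point (between the pads) is the TCP; y points along the fingers, z is the direction in which the jaws open and shut, and the axes are right-handed (so a half turn about y gives the same grasp; the last joint's range is limited). The gripper opens to 88 mm and grips with 3 to 60 N. Pads are 20 mm wide; open, the fingers measure 115 mm over their backs; the gripper's body (75 mm by 178 mm) begins 61 mm behind the grasp point.
Start: joints at [1.33, 0.423, 1.63, -0, 1.089, -0.019], TCP at [137.46, 609.68, 241.675] pointing down, gripper open.
Joint ranges: [-3, 3], [-0.9, 2.11], [0.09, 2.58], [-1.31, 4.45], [0.11, 2.69], [-2.54, 2.54]. Speed limits (rad/s): [2.39, 2.39, 3.01, 3.14, 3.14, 3.14].

### API

Orientations are given as a rotation vector (axis times angle).
In Python, from workcell import ctrl gives the robot as it stands.
- The arm moves only by the tool servo_tool, never from a script. Its argument "moves" is text: rows parted by semicolons, each of 6 numbers parted by spaces: the shift along the world's x, y, z in m, then the turn, a rotation vector about the world's x, y, z in degrees. A call has 1 to 8 rows; each row is the pose to reach, as a shift and turn from the pose commanded when the call began; what a row does not reach only later rows make up. A row lasts 1/8 s, in which the tool goes at most 62.5 mm and 10.7 degrees, less where a joint would pass 70% of its speed; a pose out of reach is approached as far as the arm can. A call with a gripper value outside its range is refused whole. "hand" is the closure in counts, from 0 (fully open) to 255 (shut), set as the call begins (left out, the last holds). The fingers move at their own pace and stop on an object; the grip force is fixed at half the most. Time passes only in rows, so rows that repeat a pose let the fingers close. It gives the time, the measured TCP pose, the force and the opening at its end, in the units of the state.
- ctrl.get_obs(): the state, without advancing time (a new reading comes with each control period).
- ctrl.get_image(name): name is "side" or "top" or "wrist"; returns a dict with "pixels" (420x560x3 uint8, red, green, blue), "depth" (420x560 float32, mm along the optical axis (not along the pixel's ray), 0 where there is no reading), "vertical_fov" (degrees; the focal length in pixels is half the picture's height over the tangent of half this angle, whatever the lens; pixels are square), "cx", "cy" (the principal point, pixels), "xyz" and "attitude" of the camera in the world; the wrist camera has in their place "T_tool_cam" (4x4, takes a point from camera to tool coordinates, whose origin is the TCP and whose axes are the tool frame's). Camera axes: x right, y up, looking along -z (the intrinsics and any distortion apply to the point x, -y, -z); pixel columns grow to the right and rows downward; lengths in mm; the calibration is good to about 2 mm. The wrist camera is an equidistant fisheye: a pixel r from the principal point sees the ray r / f radians off the axis. A picture is of the moment at which its call begins: read the wrist's pose just before it.
- ctrl.close_job(): hands the job in, once; it reports no verdict.
The state is a dict: "t": time; "qpos": joint angles; "qvel": joint speeds; "joint_torque": joint torques, N m; "ee_pos": TCP position; "orientation": TCP orientation; "ft_force": force on the tool from outside, world axes, zero at the start; "moment": the same for the moment, N m; "width": finger opening in mm.
Only numpy, scipy, OpenCV 4.12 (cv2) and the standard library are available. Lean on these libraries where they do the work, as an engineer would, in place of code of your own. Each camera call takes 0.05 s, during which the arm holds its last target.

### The job

Take the handled pail off the safety hook: holding it by its wooden grip, slide its hang bar back along the hook arm so that the bar itself presses the sprung keeper open (do not touch the keeper with the gripper), and lift it clear of the hook. Then nest it in the plain pail that stands on the bench, settle it with a light push so that it sits upright and fully home without ramming it or letting it drop, and let go. Leave the other things on the bench alone.

Things in the scene. Friction and masses are not known exactly. Their poses are not given: they have to be found in the camera images.
- hook: Dark steel hook stand, fixed to the bench. Origin: under its 200 x 110 x 8 mm base plate (x from -45 to 155 mm), on the axis of its 30 x 34 mm, 184 mm tall post; z up, +x = the way the hook arm points. The level arm, 26 mm wide, 16 mm deep, reaches x = 147 mm; its top face (saddle) is 172 mm above the bench. The pail's hang bar lies across the saddle, bar axis at x = 125 mm.
- lip (a point): Inner end of the hook's lip, at its underside: x = 121 mm, 16 mm above the saddle. Nose and lip rise to 24 mm above the saddle; the lip overhangs the bar, so first slide the bar back to the post by 11 mm or more (18 is good, 22 the most), then, held back, lift it straight up 30 to 55 mm (at 60 the pail's rim meets the arm's underside), then level out along the arm, past its end.
- keeper (a joint): Sprung keeper of the hook: a steel flap, top 26 mm wide, hinged 16 mm below the saddle at x = 114 mm in the hook's frame, upright 2 mm behind the hang bar so that it closes the hook's mouth. Angle in rad: 0 = closed (upright, its spring returns it), grows as its top leans back towards the post, to 0.9. Pushing the bar back 18 mm opens it about 0.7. At the bar it takes only 1 to 2 N.
- keeper_top (a point): Middle of the keeper's top edge, 32 mm above the saddle when closed.
- pail: Tapered metal pail, about 0.3 kg, with a rigid two-bar handle. Origin: centre of its underside; z up; y along the bars. 75 mm tall, 80 mm across the bottom, 112 at the rim (117 over the bead), wall 4. Rods at y = +-54 mm carry a round 12 mm hang bar 158 mm above the origin and a wooden grip at 233 mm. It starts hanging by the hang bar across the hook arm (within 6 degrees), its bottom 20 mm up.
- pail_grip (a point): Centre of the pail's wooden grip: a flat-sided strip 16 mm thick (along the pail's x), 28 mm tall, 118 mm long (along y), to be pinched across its thickness from above; its top is 14 mm above this point. Below it there is nothing for 40 mm but the two rods at its ends.
- hang_bar (a point): Middle of the pail's hang bar, on its axis, 75 mm below pail_grip.
- nest: Plain pail without handle, else the same shape and size as the handled one (75 mm tall, 80 mm bottom, 112 mm rim, wall 4 mm), about 0.4 kg, loose, upright on the bench, open upwards. Origin: centre of its underside; z up. Fully nested, the handled pail's underside is about 23 mm above this one's; the tapers wedge there, so stop at a light push.
- can: Closed can, 68 mm across, 120 mm tall, a bystander. Origin: centre of its underside.
- steel_bar: Flat steel bar 120 x 40 x 16 mm lying on the bench, a bystander. Origin: centre of its underside, x along its length.
- wrench: Wrench lying on the bench, a bystander.
- tote: Open black tool tote 130 x 180 x 80 mm, a bystander. Origin: centre of its underside.
Mind the look-alikes: they are no part of the job. What is shaped like the pail but pink or red is not meant.

How it is judged (in metres and radians):
On the way, in this order (a step that is already met when the one before it is completed fails the run):
1. the pail's hang bar presses the keeper open (value of joint keeper above 0.25 rad and contact force between pail and keeper above 0.2 N), for 0.1 s.
2. the pail is lifted clear of the hook (z of hang_bar in the frame of hook above 0.205 m and contact force between pail and hook below 0.1 N), for 0.1 s.
At the end, for the whole second after the job is handed in: The handled pail is off the hook and nested in the plain pail: its underside less than 28 mm above the plain one's underside, centred within 10 mm, upright within 0.1 rad, at rest and released; the plain pail stands upright (within 0.05 rad) on the bench (z of pail in the frame of nest below 0.028 m and horizontal distance between pail and nest below 0.01 m and angle between pail's own z axis and vertical below 0.1 rad and angle between nest's own z axis and vertical below 0.05 rad and height (world z) of nest below 0.006 m and linear speed of pail below 0.02 m/s and contact force between the fingers and pail below 0.1 N); the robot touches nothing.
It fails at once if the gripper presses on the keeper (contact force between any of the fingers, the arm and keeper above 1 N).
It fails at once if the held pail is rammed into the other (the wedging contact adds up to over 100 N, a push of some 25 N) (contact force between pail and nest above 100 N and contact force between the fingers and pail above 0.1 N).
It fails at once if the pail is dropped (falls freely by more than about 6 mm) (linear speed of pail above 0.35 m/s and contact force between the fingers and pail below 0.1 N).
It fails at once if a bystander is shifted by more than 30 mm (distance of any of can, steel_bar, wrench, tote from where it was at the start of the episode above 0.03 m).
It also fails if it takes over 51 s, if anything falls off the work surface, if the arm or the gripper's body presses on something with over 40 N, if the wrist force passes 120 N, or if a joint passes its speed limit or range.

## Working session

There is one attempt and no reset: what is moved stays moved. The work goes in short steps, Python scripts to look and compute and a tool call to move; the robot and the scene stay as the last step left them, time stands still between calls to the robot, and variables do not carry over. Pictures are saved under pics/ and viewed, and the job is handed in when it is done.

Besides the shell and the picture viewer there is one more tool, called after ">>>" as name(argument=value, ...) on one line, values as JSON. servo_tool: Moves the arm, as the interface text tells. Its arguments: {"type":"object","properties":{"moves":{"type":"string"},"hand":{"type":"number"}},"required":["moves"]}

```bash
ls; mkdir -p pics; cat > h.py <<'E'
import numpy as np,cv2,pickle
from workcell import ctrl
def grab(n,fn):
    o=ctrl.get_obs(); im=ctrl.get_image(n); im['obs']=o
    cv2.imwrite(f'pics/{fn}.png',im['pixels'][:,:,::-1]); pickle.dump(im,open(f'pics/{fn}.pkl','wb')); return im
E
python3 - <<'E'
from h import *
for n in('side','top','wrist'):
    im=grab(n,n+'0'); print(n,{k:v for k,v in im.items() if k not in('pixels','depth','obs')})
print(im['obs'])
E
```

```text
pics
side {'vertical_fov': 48.13799271477498, 'cx': 283.9837721699803, 'cy': 210.08020216890822, 'xyz': array([  263.9158285 , -1102.95195453,  1076.42544794]), 'attitude': array([ 0.90069868, -0.12276253, -0.28166875])}
top {'vertical_fov': 50.196175479325454, 'cx': 276.74582929663796, 'cy': 210.499097839665, 'xyz': array([ 317.98096359,   12.04583831, 1628.52497956]), 'attitude': array([ 0.12384283, -0.15575099, -1.58927671])}
wrist {'vertical_fov': 65.70646984690485, 'cx': 286.5963449987936, 'cy': 205.23022041365778, 'T_tool_cam': array([[ 1.31988829e-04, -9.54831072e-01, -2.97149130e-01,
        -8.23216716e+01],
       [-1.69895245e-03,  2.97148490e-01, -9.54829769e-01,
        -1.42706121e+02],
       [ 9.99998548e-01,  6.30869106e-04, -1.58299231e-03,
         4.84574215e-01],
       [ 0.00000000e+00,  0.00000000e+00,  0.00000000e+00,
         1.00000000e+00]])}
{'t': 0.1, 'qpos': array([ 1.32996668e+00,  4.23778067e-01,  1.63060064e+00, -2.44521976e-05,
        1.08860014e+00, -1.89861516e-02]), 'qvel': array([-0.00056028, -0.00155395, -0.00202929, -0.00037074, -0.00269643,
       -0.00086374]), 'joint_torque': array([ 4.05694018e-04, -5.45612347e+01, -2.74327433e+01,  6.45856373e-02,
        1.88486598e-02, -6.82570885e-06]), 'ee_pos': array([137.3772753 , 609.22938099, 240.97597376]), 'orientation': array([-1.56514901,  0.17431929, -0.17407049]), 'ft_force': array([ 0.41000557, -0.37781061,  0.67186685]), 'moment': array([-0.00699242,  0.04092936, -0.00786209]), 'width': 87.51381668160028}
```

View pics/side0.png

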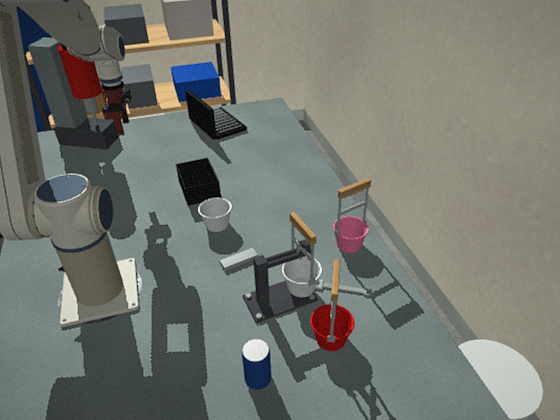

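View pics/top0.png

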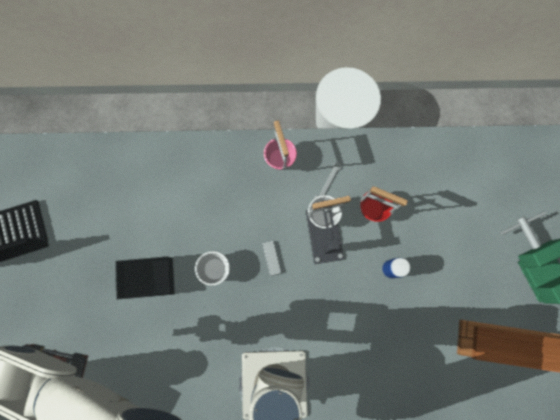

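View pics/wrist0.png

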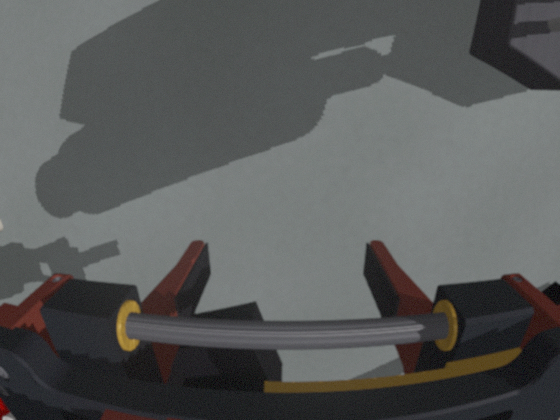

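Candidates, as (top px; side px):
- White handled pail on the hook: (325,210; 300,270). It hangs by its bar on the hook arm and is white, so it is the one meant.
- Pink pail (280,152; 350,232) and red pail (377,207; 332,325): look-alikes, not meant.
- Plain pail without handle: (211,268; 215,212). This is the nest.

I'll confirm in enlarged crops.

```bash
cat >> h.py <<'E'
from scipy.spatial.transform import Rotation as R
def cam(im):
    f=210/np.tan(np.radians(im['vertical_fov'])/2); return f,R.from_rotvec(im['attitude']).as_matrix(),np.array(im['xyz'])
def pts(im):
    f,M,t=cam(im); v,u=np.mgrid[0:420,0:560]; d=im['depth']
    return np.stack([(u-im['cx'])/f*d,-(v-im['cy'])/f*d,-d],-1)@M.T+t
def proj(im,P):
    f,M,t=cam(im); c=(np.atleast_2d(P)-t)@M
    return np.c_[im['cx']+f*c[:,0]/-c[:,2], im['cy']-f*c[:,1]/-c[:,2]]
E
python3 - <<'E'
from h import *
t=pickle.load(open('pics/top0.pkl','rb'));s=pickle.load(open('pics/side0.pkl','rb'))
a=t['pixels'][130:290,190:420,::-1];cv2.imwrite('pics/tc.png',cv2.resize(a,None,fx=3.4,fy=3.4,interpolation=cv2.INTER_CUBIC))
a=s['pixels'][180:340,180:390,::-1];cv2.imwrite('pics/sc.png',cv2.resize(a,None,fx=3.6,fy=3.6,interpolation=cv2.INTER_CUBIC))
E
```

```text
(no output)
```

View pics/tc.png

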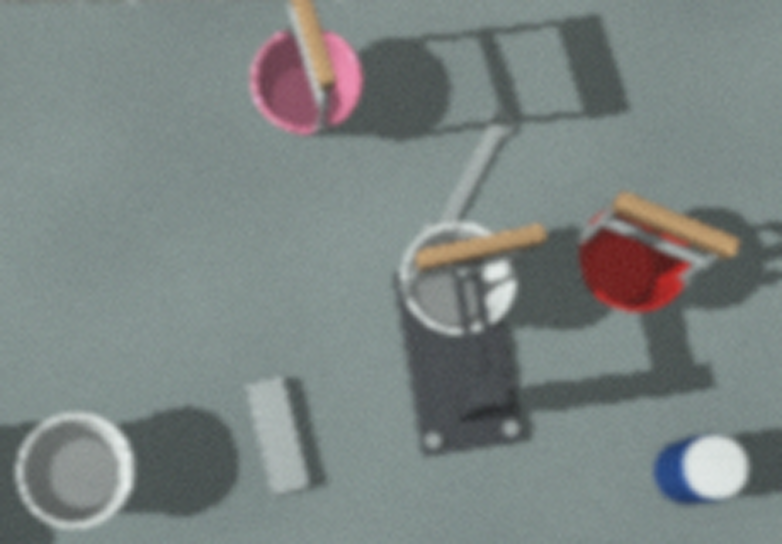

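View pics/sc.png

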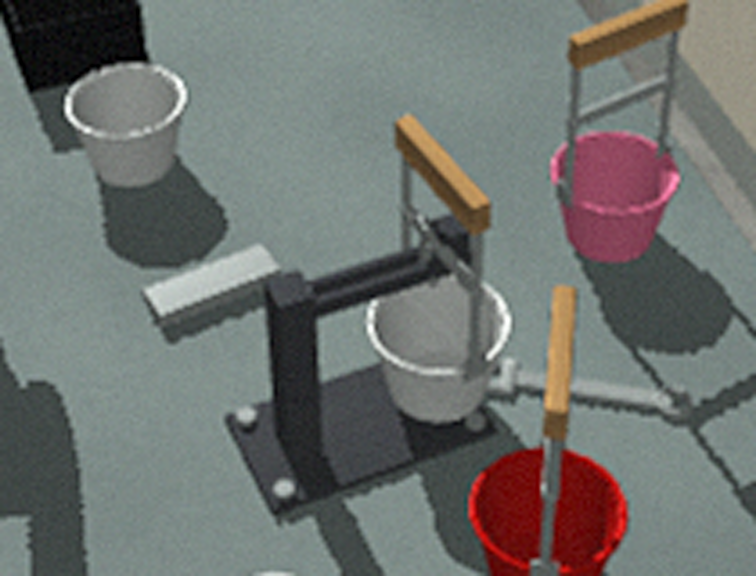

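The crops show the white handled pail hanging on the dark hook (grip at about top px 331,202) and the plain white pail at about top px (211,268). Now I'll measure their poses from depth.

```bash
cat > m.py <<'E'
from h import *
import sys
def wood(im,box,zr):
    u0,v0,u1,v1=box;P=pts(im);px=im['pixels'].astype(int)
    m=np.zeros((420,560),bool);m[v0:v1,u0:u1]=1
    m&=(px[...,0]-px[...,2]>40)&(P[...,2]>zr[0])&(P[...,2]<zr[1])
    return P[m],m
if __name__=='__main__':
  t=pickle.load(open('pics/top0.pkl','rb'));s=pickle.load(open('pics/side0.pkl','rb'))
  for im,b in((t,(305,190,355,215)),(s,(285,208,320,250))):
    p,m=wood(im,b,(200,320)); print(len(p),p.mean(0),np.percentile(p,[2,50,98],axis=0))
    c=p[:,:2]-np.median(p[:,:2],0); w,V=np.linalg.eigh(c.T@c); print('dir',V[:,1],np.degrees(np.arctan2(V[1,1],V[0,1])), np.ptp(c@V[:,1]))
    top=p[p[:,2]>np.percentile(p[:,2],90)-6]; print('topmean',top.mean(0))
  # nest
  for im,b in((t,(190,245,240,292)),(s,(192,190,240,240))):
    P=pts(im)[b[1]:b[3],b[0]:b[2]].reshape(-1,3); q=P[(P[:,2]>66)&(P[:,2]<84)]
    (c,_,r)=cv2.minEnclosingCircle(q[:,:2].astype(np.float32)) if 0 else (0,0,0)
    from scipy.optimize import least_squares
    L=least_squares(lambda x:np.hypot(q[:,0]-x[0],q[:,1]-x[1])-x[2],[*q[:,:2].mean(0),56],loss='soft_l1',f_scale=2)
    print('nest',len(q),L.x,np.percentile(q[:,2],[50,95]))
  # bench check
  P=pts(t);print('bench z',np.median(P[300:330,120:200,2]),np.median(P[150:180,180:240,2])); P=pts(s);print(np.median(P[300:330,170:190,2]))
  # pail rim
  P=pts(t)[190:232,303:345].reshape(-1,3); q=P[(P[:,2]>85)&(P[:,2]<103)]
  L=least_squares(lambda x:np.hypot(q[:,0]-x[0],q[:,1]-x[1])-x[2],[*q[:,:2].mean(0),56],loss='soft_l1',f_scale=2);print('pail rim',len(q),L.x,np.median(q[:,2]))
  # hook arm
  P=pts(t);px=t['pixels'].astype(int).sum(-1)
  m=np.zeros((420,560),bool);m[195:262,300:350]=1;m&=(px<250)
  for lo,hi in((160,180),(180,205)):
    q=P[m&(P[...,2]>lo)&(P[...,2]<hi)]
    if len(q)>5:
      c=q[:,:2]-q[:,:2].mean(0);w,V=np.linalg.eigh(c.T@c);print('hook',lo,len(q),q.mean(0),V[:,1],np.degrees(np.arctan2(V[1,1],V[0,1])),q.min(0),q.max(0))
  q=P[m&(P[...,2]>2)&(P[...,2]<16)]; rr=cv2.minAreaRect(q[:,:2].astype(np.float32)); print('base',rr)
E
python3 m.py
```

```text
192 [ 585.0734032  -186.59158887  267.14507565] [[ 569.96148729 -241.40850327  259.25577197]
 [ 584.92427665 -184.992459    267.39587363]
 [ 600.00809165 -133.51183066  272.15033855]]
dir [-0.19572355  0.98065911] 101.28699445100953 116.22855235493356
topmean [ 585.48374579 -186.68879229  268.23679695]
265 [ 582.29266438 -198.12679763  262.83615558] [[ 566.41674633 -246.52972061  246.51447564]
 [ 582.10680855 -200.17413413  266.44303121]
 [ 599.97556127 -135.94269657  270.87619415]]
dir [-0.20536063  0.97868637] 101.85061078787827 120.75867457634696
topmean [ 582.81355526 -191.704114    267.83977937]
nest 249 [401.11604079 204.61122441  53.95573419] [76.08654356 81.57166862]
nest 248 [396.30794855 203.59556058  53.85162003] [74.63655664 80.73017056]
bench z 0.16244977634039515 0.9762359112957029
0.8837551113078916
pail rim 184 [ 585.64049862 -187.19171907   54.00820617] 96.06757142406434
hook 160 86 [ 493.90626283 -197.39833756  170.68654959] [-0.99990204 -0.01399692] -179.19800931907596 [ 445.18995121 -215.68185475  160.12936771] [ 573.81153846 -181.49930781  179.84026771]
hook 180 102 [ 475.94008068 -201.73052773  186.08384981] [-0.99999645  0.0026646 ] 179.8473295217335 [ 446.27617399 -241.4208021   180.10983387] [ 595.23380884 -177.0630301   202.12571009]
base ((528.285888671875, -215.79733276367188), (144.56246948242188, 219.86146545410156), 87.77763366699219)
```

```bash
python3 - <<'E'
from h import *
t=pickle.load(open('pics/top0.pkl','rb'));s=pickle.load(open('pics/side0.pkl','rb'))
def ray(im,u,v,z):
    f,M,c=cam(im); d=M@np.array([(u-im['cx'])/f,-(v-im['cy'])/f,-1]); return c+d*(z-c[2])/d[2]
for im,a,b,z in((t,(317.4,259.4),(340.3,255.9),12),(t,(307,212),(315,264),8),(s,(180+245/3.6,180+417/3.6),(180+284/3.6,180+487/3.6),12),(s,(180+282/3.6,180+520/3.6),(180+500/3.6,180+432/3.6),8)):
    A=ray(im,*a,z);B=ray(im,*b,z);print(A,B,np.degrees(np.arctan2(*(B-A)[1::-1])))
o=ctrl.get_obs();M=R.from_rotvec(o['orientation']).as_matrix();print(np.round(M,3),o['ee_pos'],o['t'])
# pink/red pails
px=t['pixels'].astype(int);P=pts(t)
from m import wood
for b in((270,115,292,165),(365,180,410,215)):
    p,_=wood(t,b,(200,300)); print(len(p),np.percentile(p,[2,50,98],axis=0).round())
for u,v,z in((280,152,75),(377,207,75)):print(ray(t,u,v,z))
E
```

```text
[ 425.64315663 -166.29521132   12.        ] [ 436.27421617 -249.54992839   12.        ] -82.72310049085036
[ 600.28530724 -135.53427198    8.        ] [ 409.61595639 -157.40675367    8.        ] -173.45596562895068
[ 424.9405799  -164.19914555   12.        ] [ 437.32251905 -244.75954612   12.        ] -81.26215337895667
[ 428.28274381 -272.56650568    8.        ] [ 621.64345696 -239.98849943    8.        ] 9.563551676015265
[[ 0.976 -0.     0.22 ]
 [-0.22  -0.001  0.975]
 [-0.    -1.    -0.001]] [137.37309935 609.32364607 241.11718259] 0.15
178 [[751. -57. 239.]
 [802. -38. 248.]
 [860. -20. 254.]]
245 [[ 580. -425.  225.]
 [ 606. -374.  246.]
 [ 633. -323.  253.]]
[810.28388698 -40.00981059  75.        ]
[ 601.23368843 -378.22641628   75.        ]
```

>>> servo_tool(moves="0.02 -0.04 0.03 0 0 -5; 0.05 -0.09 0.06 0 0 -10; 0.08 -0.145 0.1 0 0 -15; 0.11 -0.2 0.1 0 0 -20; 0.14 -0.25 0.1 0 0 -25; 0.17 -0.3 0.1 0 0 -30; 0.2 -0.35 0.1 0 0 -35; 0.225 -0.4 0.1 0 0 -40", hand=0)

```text
t: 1.15
ee_pos: [363.1, 207.8, 341.8]
orientation: [-1.448, 0.72, -0.72]
ft_force: [0.3, -1.3, -1.1]
width: 87.7
```

>>> servo_tool(moves="0.03 -0.05 0 0 0 -4; 0.06 -0.1 0 0 0 -8; 0.09 -0.15 0 0 0 -12; 0.12 -0.2 0 0 0 -16; 0.15 -0.25 0 0 0 -20; 0.18 -0.3 0 0 0 -23; 0.205 -0.35 0 0 0 -26; 0.222 -0.396 0 0 0 -26")

```text
t: 2.15
ee_pos: [585.1, -188.3, 341.2]
orientation: [-1.296, 1.064, -1.063]
ft_force: [0.5, 0.9, 0.3]
width: 88.1
```

>>> servo_tool(moves="0 0 0 0 0 0; 0 0 0 0 0 0")

```text
t: 2.4
ee_pos: [583.9, -185.9, 341.1]
orientation: [-1.296, 1.064, -1.062]
ft_force: [0.6, -0.4, 0.4]
width: 87.7
```

```bash
python3 - <<'E'
from h import *
w=grab('wrist','w1');t=grab('top','t1');s=grab('side','s1');o=w['obs'];print(o['ee_pos'],R.from_rotvec(o['orientation']).as_matrix().round(3),o['t'],o['ft_force'])
E
```

```text
[ 583.9283157  -185.90573095  341.13701971] [[ 0.195 -0.001  0.981]
 [-0.981  0.001  0.195]
 [-0.001 -1.    -0.001]] 2.4 [ 0.58092165 -0.36804639  0.4146526 ]
```

View pics/w1.png

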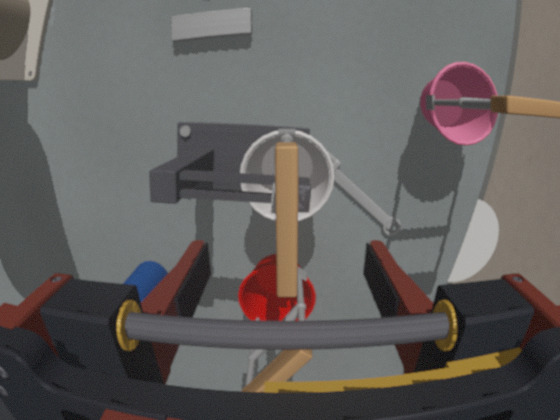

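View pics/s1.png

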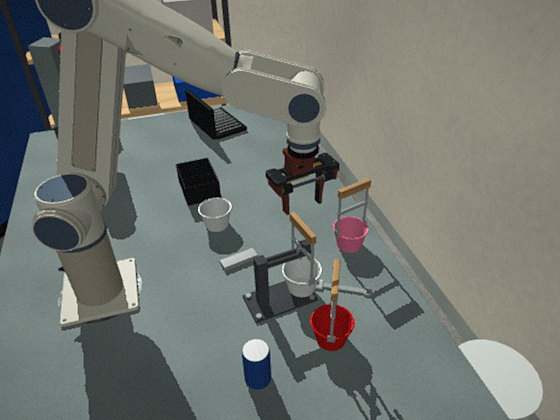

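The wrist view shows the grip vertical at u≈287, v 143–295, midway between the fingers (200 and 375). I'll take numbers from the wrist depth.

```bash
cat >> h.py <<'E'
def wpts(im):
    f=210/np.tan(np.radians(im['vertical_fov'])/2); v,u=np.mgrid[0:420,0:560]
    x=u-im['cx'];y=v-im['cy'];r=np.hypot(x,y)+1e-9;th=r/f
    d=im['depth'];s=np.tan(th)*d/r
    C=np.stack([x*s,-y*s,-d],-1);T=im['T_tool_cam'];o=im['obs']
    W=R.from_rotvec(o['orientation']).as_matrix()
    return (C@T[:3,:3].T+T[:3,3])@W.T+o['ee_pos']
E
python3 - <<'E'
from h import *
w=pickle.load(open('pics/w1.pkl','rb'));P=wpts(w);px=w['pixels'].astype(int)
m=np.zeros((420,560),bool);m[138:302,268:306]=1
m&=(px[...,0]-px[...,2]>30)&(P[...,2]>255)&(P[...,2]<280)
p=P[m];rr=cv2.minAreaRect(p[:,:2].astype(np.float32));print(len(p),p.mean(0),rr,np.median(p[:,2]))
c=p[:,:2]-p[:,:2].mean(0);_,V=np.linalg.eigh(c.T@c);print(np.degrees(np.arctan2(V[1,1],V[0,1])))
for n,a in dict(bolt=(185,131),post1=(152,172),post2=(180,173),post3=(152,200),post4=(178,200),arm1=(250,183),arm2=(300,180),arm1b=(250,196)).items(): print(n,P[a[1],a[0]].round(1))
# arm edges: dark pixels, z 165..200
d=px.sum(-1)<250; q=P[d&(P[...,2]>160)&(P[...,2]<205)]; q=q[(q[:,1]<-130)&(q[:,1]>-260)]
hy=np.radians(8.5)
for lo,hi in((160,177),(177,190),(190,205)):
    k=q[(q[:,2]>lo)&(q[:,2]<hi)];
    if len(k)>20: print(lo,len(k),cv2.minAreaRect(k[:,:2].astype(np.float32)))
b=P[d&(P[...,2]>3)&(P[...,2]<14)];b=b[(b[:,0]>380)&(b[:,0]<640)&(b[:,1]<-120)&(b[:,1]>-290)];print('base',len(b),cv2.minAreaRect(b[:,:2].astype(np.float32)))
cv2.imwrite('pics/w1c.png',cv2.resize(w['pixels'][110:220,140:360,::-1],None,fx=3.6,fy=3.6,interpolation=cv2.INTER_CUBIC))
E
```

```text
3324 [ 582.90647713 -182.2868392   266.30033782] ((584.0826416015625, -187.5869903564453), (16.155805587768555, 117.58806610107422), 11.213229179382324) 266.3895322778151
101.42298602786748
bolt [ 426.  -163.6   14.4]
post1 [ 447.4 -188.3  183.2]
post2 [ 473.5 -187.5  170.2]
post3 [ 450.  -217.3  183.5]
post4 [ 477.2 -213.2  179.6]
arm1 [ 546.5 -184.3  170.7]
arm2 [ 594.4 -171.5  171.4]
arm1b [ 548.7 -197.3  171.4]
160 1748 ((525.9945678710938, -193.6278533935547), (156.47488403320312, 32.09601974487305), 5.26751708984375)
177 864 ((524.7454223632812, -193.734130859375), (157.8434600830078, 33.32394027709961), 5.901454448699951)
190 114 ((599.49853515625, -184.3157958984375), (8.997857093811035, 19.84923553466797), 8.590862274169922)
base 2829 ((514.0091552734375, -190.83236694335938), (195.74276733398438, 99.39371490478516), 7.580915451049805)
```

View pics/w1c.png

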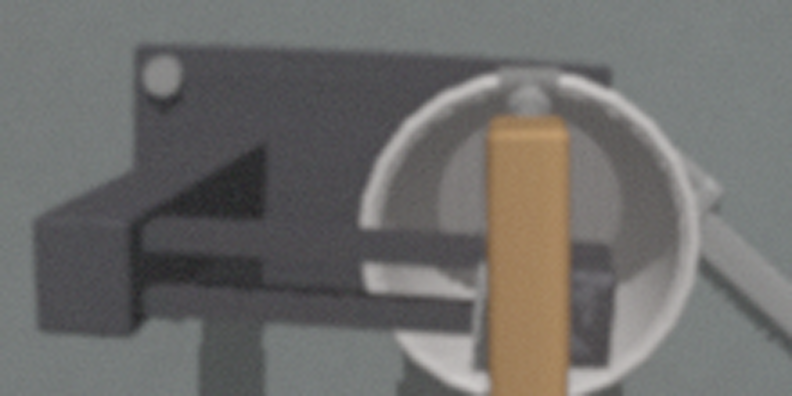

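>>> servo_tool(moves="0 -0.001 -0.02 0 0 0; 0 -0.002 -0.04 0 0 0; 0 -0.002 -0.055 0 0 0; 0 -0.002 -0.07 0 0 0; 0 -0.002 -0.08 0 0 0; 0 -0.002 -0.088 0 0 0; 0 -0.002 -0.09 0 0 0; 0 -0.002 -0.09 0 0 0")

```text
t: 3.55
ee_pos: [584.6, -188.4, 251.8]
orientation: [-1.296, 1.063, -1.063]
ft_force: [-0.3, -0.2, 0.6]
width: 87.8
```

>>> servo_tool(moves="0 0 0 0 0 0; 0 0 0 0 0 0; 0 0 0 0 0 0; 0 0 0 0 0 0; 0 0 0 0 0 0; 0 0 0 0 0 0; 0 0 0 0 0 0; 0 0 0 0 0 0", hand=255)

```text
t: 4.55
ee_pos: [584.4, -188.3, 251.7]
orientation: [-1.296, 1.063, -1.063]
ft_force: [0.6, -0.0, 0.7]
width: 15.8
```

```bash
python3 - <<'E'
from h import *
w=grab('wrist','w2');o=w['obs'];print(o['ee_pos'],R.from_rotvec(o['orientation']).as_matrix().round(3),o['t'],o['ft_force'],o['moment'],o['width'])
E
```

```text
[ 584.38803645 -188.30891528  251.67353707] [[ 0.196 -0.     0.981]
 [-0.981 -0.     0.196]
 [-0.    -1.    -0.   ]] 4.55 [ 0.57001437 -0.04099371  0.72691964] [-0.05045955  0.12566185  0.00764738] 15.837831162791717
```

View pics/w2.png

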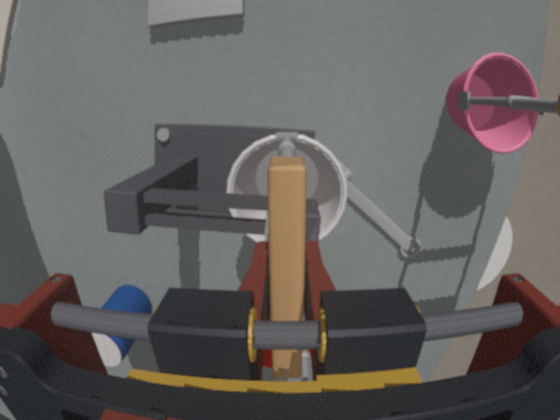

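>>> servo_tool(moves="0 0 0.001 0 0 0; -0.004 -0.0005 0.001 0 0 0; -0.008 -0.001 0.001 0 0 0; -0.012 -0.0015 0.001 0 0 0; -0.015 -0.002 0.001 0 0 0; -0.018 -0.0025 0.001 0 0 0; -0.018 -0.0025 0.001 0 0 0; -0.018 -0.0025 0.001 0 0 0")

```text
t: 5.6
ee_pos: [566.5, -190.9, 252.8]
orientation: [-1.296, 1.063, -1.063]
ft_force: [-0.2, 1.1, 0.7]
width: 15.9
```

```bash
python3 - <<'E'
from h import *
w=grab('wrist','w3');s=grab('side','s3');o=w['obs'];print(o['ee_pos'],o['t'],o['ft_force'],o['moment'],o['width'])
a=s['pixels'][170:330,220:380,::-1];b=w['pixels'][110:260,100:360,::-1]
cv2.imwrite('pics/s3c.png',cv2.resize(a,None,fx=3.6,fy=3.6,interpolation=cv2.INTER_CUBIC))
cv2.imwrite('pics/w3c.png',cv2.resize(b,None,fx=3,fy=3,interpolation=cv2.INTER_CUBIC))
E
```

```text
[ 566.450772   -190.88581281  252.81476237] 5.6 [-0.24761308  1.09324855  0.69127748] [-0.01959656 -0.05414347  0.01582223] 15.856430431244178
```

View pics/s3c.png

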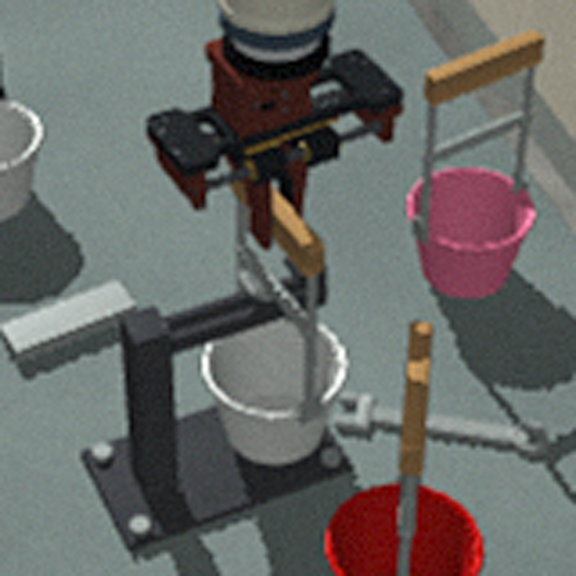

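View pics/w3c.png

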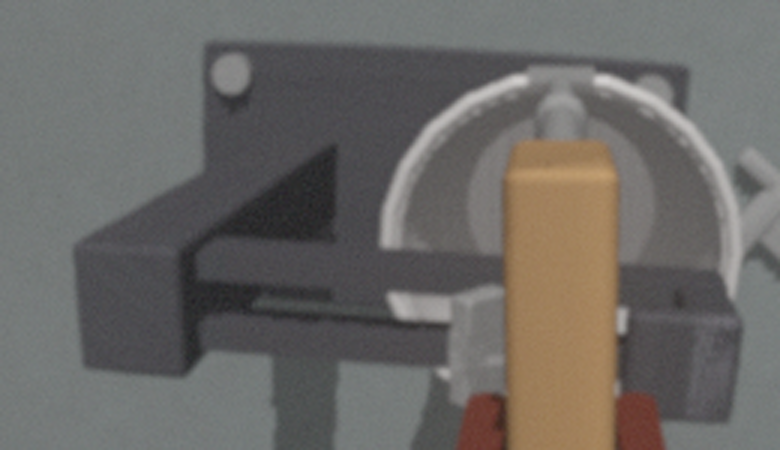

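The wrist crop shows the grey keeper leaned back at crop (475,340), with the bar 18 mm back and clear of the lip. Now I'll lift straight up.

>>> servo_tool(moves="0 0 0.003 0 0 0; 0 0 0.008 0 0 0; 0 0 0.013 0 0 0; 0 0 0.018 0 0 0; 0 0 0.018 0 0 0; 0 0 0.018 0 0 0")

```text
t: 6.45
ee_pos: [566.4, -190.8, 270.7]
orientation: [-1.296, 1.063, -1.063]
ft_force: [0.2, -0.7, -2.0]
width: 16.3
```

```bash
python3 - <<'E'
from h import *
w=grab('wrist','w4');s=grab('side','s4');o=w['obs'];print(o['ee_pos'],o['t'],o['ft_force'],o['moment'],o['width'])
a=s['pixels'][170:330,220:380,::-1]
cv2.imwrite('pics/s4c.png',cv2.resize(a,None,fx=3.6,fy=3.6,interpolation=cv2.INTER_CUBIC))
E
```

```text
[ 566.38162781 -190.82847455  270.68631527] 6.45 [ 0.20171735 -0.6528593  -2.00770846] [-0.05068311 -0.04640457 -0.02340147] 16.266850361306993
```

View pics/s4c.png

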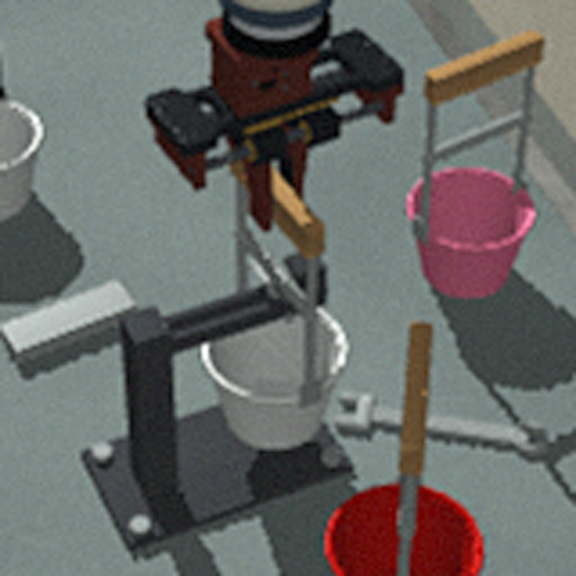

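>>> servo_tool(moves="0 0 0.007 0 0 0; 0 0 0.014 0 0 0; 0 0 0.021 0 0 0; 0 0 0.026 0 0 0; 0 0 0.026 0 0 0; 0 0 0.026 0 0 0; 0 0 0.026 0 0 0")

```text
t: 7.42
ee_pos: [566.3, -190.8, 296.4]
orientation: [-1.296, 1.063, -1.062]
ft_force: [-0.3, -0.2, -2.4]
width: 15.7
```

```bash
python3 - <<'E'
from h import *
w=grab('wrist','w5');s=grab('side','s5');o=w['obs'];print(o['ee_pos'],o['t'],o['ft_force'],o['moment'],o['width'])
a=s['pixels'][170:330,220:380,::-1]
b=w['pixels'][110:330,140:360,::-1]
cv2.imwrite('pics/s5c.png',np.hstack([cv2.resize(x,(400,400),interpolation=cv2.INTER_CUBIC) for x in(a,b)]))
E
```

```text
[ 566.2917153  -190.75234166  296.35122701] 7.425 [-0.32131133 -0.19153832 -2.35314801] [-0.11586228  0.04309411 -0.03637405] 15.650560303944703
```

View pics/s5c.png

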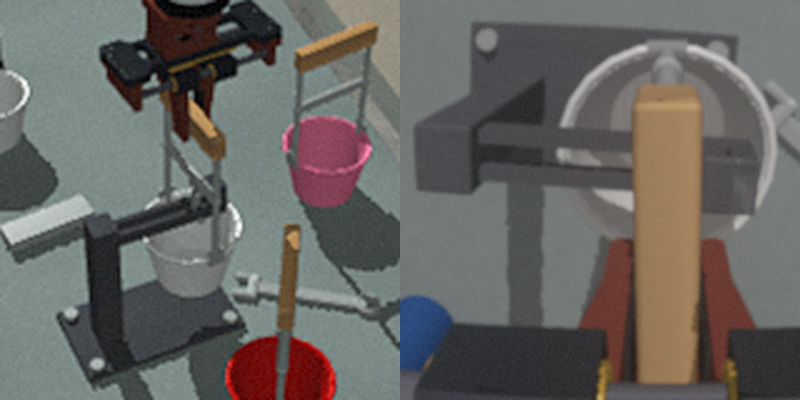

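>>> servo_tool(moves="0.01 0.0015 0 0 0 0; 0.025 0.0035 0 0 0 0; 0.042 0.006 0 0 0 0; 0.06 0.0085 0 0 0 0; 0.08 0.0115 0 0 0 0; 0.1 0.0145 0 0 0 0; 0.12 0.0175 0 0 0 0; 0.13 0.019 0 0 0 0")

```text
t: 8.52
ee_pos: [698.0, -171.2, 296.1]
orientation: [-1.296, 1.062, -1.062]
ft_force: [0.4, -0.9, -2.5]
width: 15.8
```

```bash
python3 - <<'E'
from h import *
s=grab('side','s6');o=s['obs'];print(o['ee_pos'],o['t'],o['ft_force'],o['moment'],o['width'])
E
```

```text
[ 698.03367679 -171.22157872  296.08700555] 8.525 [ 0.36515484 -0.90345854 -2.47543647] [-0.05500192  0.11660613  0.02708565] 15.776343190235343
```

View pics/s6.png

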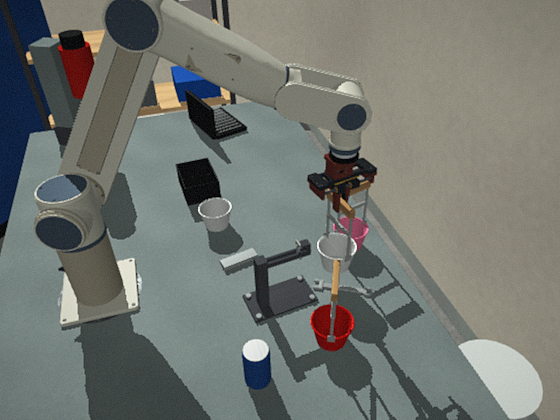

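>>> servo_tool(moves="0 0.003 0.01 0 0 0; -0.01 0.012 0.025 0 0 0; -0.02 0.03 0.042 0 0 0; -0.035 0.052 0.058 0 0 0; -0.058 0.076 0.064 0 0 0; -0.085 0.1 0.064 0 0 0; -0.115 0.122 0.064 0 0 0; -0.145 0.144 0.064 0 0 0")

```text
t: 9.57
ee_pos: [549.5, -26.3, 362.4]
orientation: [-1.295, 1.061, -1.064]
ft_force: [-0.3, -0.2, -2.0]
width: 15.8
```

>>> servo_tool(moves="-0.03 0.02 0 0 0 0; -0.06 0.038 0 0 0 0; -0.085 0.056 0 0 0 0; -0.11 0.072 0 0 0 0; -0.13 0.084 0 0 0 0; -0.14 0.09 0 0 0 0; -0.14 0.09 0 0 0 0; -0.14 0.09 0 0 0 0")

```text
t: 10.58
ee_pos: [412.1, 62.0, 360.8]
orientation: [-1.296, 1.062, -1.063]
ft_force: [0.3, -0.7, -2.7]
width: 15.8
```

```bash
python3 - <<'E'
from h import *
w=grab('wrist','w7');s=grab('side','s7');t=grab('top','t7');o=w['obs'];print(o['ee_pos'],o['t'],o['ft_force'],o['moment'],o['width'])
print(R.from_rotvec(o['orientation']).as_matrix().round(3))
E
```

```text
[412.09721507  62.00241631 360.84862129] 10.575 [ 0.31826611 -0.72278567 -2.74378492] [-0.08657085  0.05097364  0.00345245] 15.770560792655822
[[ 0.196  0.001  0.981]
 [-0.981 -0.     0.196]
 [ 0.    -1.     0.001]]
```

View pics/s7.png

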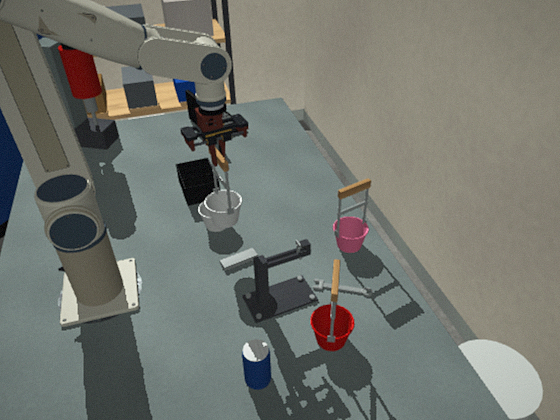

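View pics/w7.png

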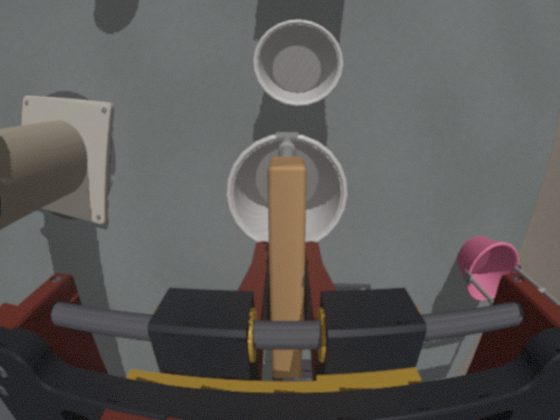

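View pics/t7.png

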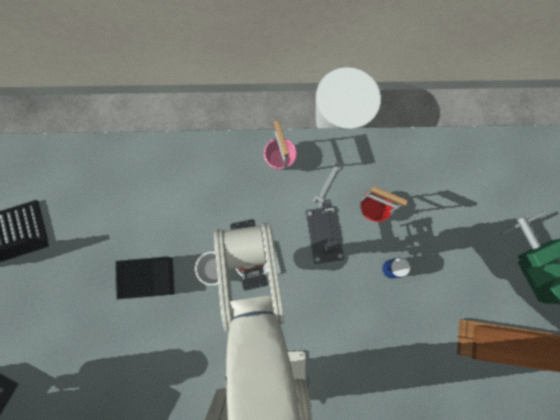

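The wrist view shows the held pail's rim centred at about (287,190), the nest at about (298,62) and nothing else nearby. I'll fit both rims.

```bash
cat > rim.py <<'E'
from h import *
from scipy.optimize import least_squares
def circ(q,c0):
    L=least_squares(lambda x:np.hypot(q[:,0]-x[0],q[:,1]-x[1])-x[2],[*c0,56],loss='soft_l1',f_scale=1.5);return L.x
def rim(P,c0,z,box=None,lo=50,hi=64):
    q=P.reshape(-1,3);q=q[np.isfinite(q).all(1)]
    c=np.array(c0,float)
    for _ in range(6):
        d=np.hypot(q[:,0]-c[0],q[:,1]-c[1]);k=q[(d>lo)&(d<hi)&(np.abs(q[:,2]-z)<7)]
        r=circ(k,c);c=r[:2]
    return r,len(k),np.percentile(k[:,2],[50,90,98])
E
python3 - <<'E'
from rim import *
w=pickle.load(open('pics/w7.pkl','rb'));P=wpts(w)
print('nest',rim(P,(399,204),76)); print('held',rim(P,(412,62),202))
# geometric fit of held rim plane tilt
q=P.reshape(-1,3);d=np.hypot(q[:,0]-412,q[:,1]-62);k=q[(d>50)&(d<64)&(abs(q[:,2]-202)<10)]
A=np.c_[k[:,:2]-[412,62],np.ones(len(k))];c,*_=np.linalg.lstsq(A,k[:,2],rcond=None);print('tilt',c)
# colour-edge check: bright bead ellipse of nest -> project pixel ray to z=75
f=210/np.tan(np.radians(w['vertical_fov'])/2);T=w['T_tool_cam'];W=R.from_rotvec(w['obs']['orientation']).as_matrix()
def wray(u,v,z):
    x=u-w['cx'];y=v-w['cy'];r=np.hypot(x,y);th=r/f
    d=np.array([x/r*np.sin(th),-y/r*np.sin(th),-np.cos(th)]);d=W@(T[:3,:3]@d);c=W@T[:3,3]+w['obs']['ee_pos'];return c+d*(z-c[2])/d[2]
for a,z in(((254,62),75),((342,62),75),((298,20),75),((298,105),75),((227,190),202),((347,190),202)):print(a,wray(*a,z).round(1))
E
```

```text
nest (array([398.65526105, 205.06832843,  54.07756997]), 1572, array([75.83147057, 77.66897459, 78.45952872]))
held (array([411.67782421,  64.16507532,  53.83057645]), 2619, array([204.66982604, 206.52688272, 207.24977252]))
tilt [-2.96563935e-03  1.19876701e-02  2.03294627e+02]
(254, 62) [343.1 194.7  75. ]
(342, 62) [454.8 218.3  75. ]
(298, 20) [387.7 262.1  75. ]
(298, 105) [410.2 149.4  75. ]
(227, 190) [354.8  55.3 202. ]
(347, 190) [468.7  78.  202. ]
```

>>> servo_tool(moves="-0.001 0.01 0 0 0 0; -0.003 0.03 0 0 0 0; -0.006 0.06 0 0 0 0; -0.009 0.09 0 0 0 0; -0.011 0.115 0 0 0 0; -0.0125 0.135 0 0 0 0; -0.013 0.142 0 0 0 0; -0.013 0.142 0 0 0 0")

```text
t: 11.72
ee_pos: [398.4, 204.4, 360.5]
orientation: [-1.297, 1.062, -1.062]
ft_force: [1.1, -0.5, -2.1]
width: 15.7
```

>>> servo_tool(moves="0 0 -0.01 0 0 0; 0 0 -0.022 0 0 0; 0 0 -0.034 0 0 0; 0 0 -0.044 0 0 0; 0 0 -0.05 0 0 0; 0 0 -0.05 0 0 0; 0 0 -0.05 0 0 0")

```text
t: 12.6
ee_pos: [398.7, 204.3, 311.0]
orientation: [-1.295, 1.062, -1.063]
ft_force: [0.2, -0.2, -1.9]
width: 16.1
```

```bash
python3 - <<'E'
from rim import *
w=grab('wrist','w8');s=grab('side','s8');o=w['obs'];print(o['ee_pos'],o['t'],o['ft_force'],o['moment'],o['width'])
P=wpts(w);print('nest',rim(P,(399,204),76)); print('held',rim(P,(399,205),o['ee_pos'][2]-158));
P=pts(s);print('nest',rim(P,(399,204),76)); print('held',rim(P,(399,205),o['ee_pos'][2]-158))
a=s['pixels'][150:250,160:280,::-1]
cv2.imwrite('pics/s8c.png',cv2.resize(a,None,fx=5,fy=5,interpolation=cv2.INTER_CUBIC))
E
```

```text
[398.69424961 204.31941232 310.98257524] 12.6 [ 0.20634849 -0.23299228 -1.92376821] [-0.05077672 -0.01265451 -0.05404634] 16.10513858286976
nest (array([401.68577325, 189.58503618,  69.00272124]), 31, array([75.29728201, 77.10226957, 77.6100051 ]))
held (array([398.24404356, 206.42794226,  53.89857568]), 2566, array([154.8332453 , 156.66921341, 157.35827899]))
nest (array([396.56266165, 203.41847481,  54.35414165]), 110, array([77.50511704, 80.60410727, 81.33455725]))
held (array([396.8571555 , 202.57227795,  54.65129506]), 217, array([154.65551401, 158.41540306, 159.58944865]))
```

View pics/s8c.png

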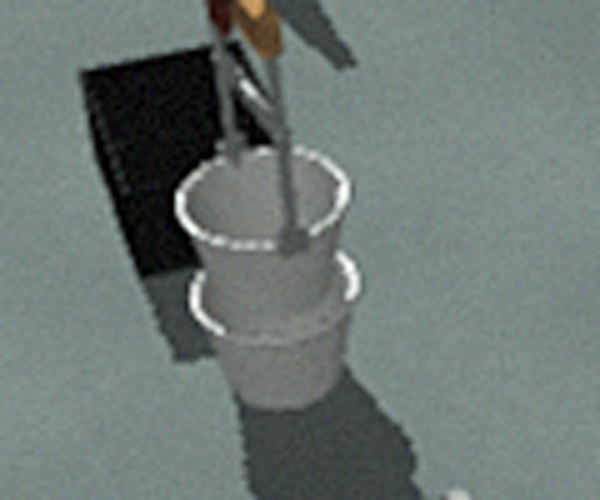

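View pics/w8.png

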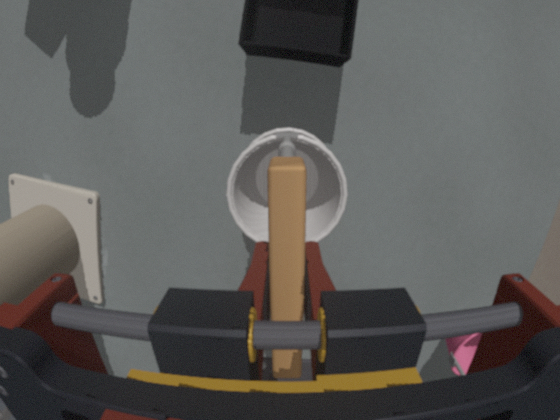

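The side crop shows the held pail concentric above the nest. Measured offsets are under 2 mm. I'll descend towards contact.

>>> servo_tool(moves="0 0 -0.008 0 0 0; 0 0 -0.016 0 0 0; 0 0 -0.024 0 0 0; 0 0 -0.032 0 0 0; 0 0 -0.038 0 0 0; 0 0 -0.043 0 0 0; 0 0 -0.046 0 0 0; 0 0 -0.046 0 0 0")

```text
t: 13.7
ee_pos: [398.4, 204.1, 264.5]
orientation: [-1.296, 1.063, -1.063]
ft_force: [0.4, -0.2, -3.3]
width: 15.8
```

>>> servo_tool(moves="0 0 -0.001 0 0 0; 0 0 -0.002 0 0 0; 0 0 -0.003 0 0 0; 0 0 -0.004 0 0 0; 0 0 -0.005 0 0 0; 0 0 -0.005 0 0 0")

```text
t: 14.45
ee_pos: [398.4, 204.1, 259.6]
orientation: [-1.296, 1.063, -1.063]
ft_force: [0.4, 0.6, -1.5]
width: 15.7
```

>>> servo_tool(moves="0 0 -0.0005 0 0 0; 0 0 -0.001 0 0 0; 0 0 -0.0015 0 0 0; 0 0 -0.002 0 0 0; 0 0 -0.002 0 0 0")

```text
t: 15.08
ee_pos: [398.4, 204.2, 257.6]
orientation: [-1.296, 1.063, -1.063]
ft_force: [-0.6, 0.2, -1.8]
width: 15.7
```

>>> servo_tool(moves="0 0 -0.0005 0 0 0; 0 0 -0.001 0 0 0; 0 0 -0.001 0 0 0")

```text
t: 15.45
ee_pos: [398.4, 204.2, 256.6]
orientation: [-1.296, 1.063, -1.063]
ft_force: [0.7, 0.3, -1.9]
width: 15.9
```

>>> servo_tool(moves="0 0 -0.0005 0 0 0; 0 0 -0.001 0 0 0; 0 0 -0.001 0 0 0")

```text
t: 15.82
ee_pos: [398.5, 204.2, 255.7]
orientation: [-1.296, 1.063, -1.063]
ft_force: [0.5, 0.1, -2.3]
width: 16.0
```

>>> servo_tool(moves="0 0 -0.0003 0 0 0; 0 0 -0.0005 0 0 0; 0 0 -0.0005 0 0 0")

```text
t: 16.2
ee_pos: [398.5, 204.2, 255.2]
orientation: [-1.296, 1.063, -1.063]
ft_force: [0.2, 0.7, -2.0]
width: 16.4
```

>>> servo_tool(moves="0 0 -0.0003 0 0 0; 0 0 -0.0005 0 0 0; 0 0 -0.0005 0 0 0")

```text
t: 16.58
ee_pos: [398.5, 204.2, 254.7]
orientation: [-1.296, 1.063, -1.063]
ft_force: [1.0, 1.0, -1.6]
width: 15.4
```

>>> servo_tool(moves="0 0 -0.0003 0 0 0; 0 0 -0.0005 0 0 0; 0 0 -0.0005 0 0 0")

```text
t: 16.95
ee_pos: [398.5, 204.2, 254.2]
orientation: [-1.296, 1.063, -1.063]
ft_force: [0.9, 0.7, -2.0]
width: 15.9
```

```bash
python3 - <<'E'
from rim import *
w=grab('wrist','w9');s=grab('side','s9');o=w['obs'];print(o['ee_pos'],o['t'],o['ft_force'],o['moment'],o['width'])
P=wpts(w); print('held',rim(P,(399,205),98))
E
```

```text
[398.49477913 204.23720781 254.20408651] 16.95 [ 0.85325412  0.69795456 -2.04115201] [ 0.12705997 -0.07295353 -0.01660513] 15.881766204639511
held (array([398.10080038, 206.2400464 ,  54.04234121]), 2477, array([ 98.33433579,  99.96256692, 100.50172447]))
```

>>> servo_tool(moves="0 0 -0.0003 0 0 0; 0 0 -0.0005 0 0 0; 0 0 -0.0005 0 0 0")

```text
t: 17.42
ee_pos: [398.5, 204.3, 253.7]
orientation: [-1.296, 1.063, -1.063]
ft_force: [0.7, 0.8, -0.7]
width: 15.9
```

>>> servo_tool(moves="0 0 -0.0003 0 0 0; 0 0 -0.0005 0 0 0; 0 0 -0.0005 0 0 0")

```text
t: 17.8
ee_pos: [398.6, 204.3, 253.3]
orientation: [-1.296, 1.063, -1.063]
ft_force: [0.0, 0.9, -0.4]
width: 15.8
```

Contact is starting: Fz rose from -2 to -0.4 N. I'll continue in small steps.

>>> servo_tool(moves="0 0 -0.0003 0 0 0; 0 0 -0.0005 0 0 0; 0 0 -0.0005 0 0 0")

```text
t: 18.18
ee_pos: [398.7, 204.3, 253.0]
orientation: [-1.295, 1.063, -1.063]
ft_force: [-0.3, 1.6, 5.0]
width: 15.7
```

>>> servo_tool(moves="0 0 -0.0003 0 0 0; 0 0 -0.0005 0 0 0; 0 0 -0.0005 0 0 0")

```text
t: 18.55
ee_pos: [398.8, 204.4, 252.8]
orientation: [-1.295, 1.063, -1.063]
ft_force: [-1.7, 0.5, 8.4]
width: 15.8
```

```bash
python3 - <<'E'
from rim import *
w=grab('wrist','w10');s=grab('side','s10');o=w['obs'];print(o['ee_pos'],o['t'],o['ft_force'],o['moment'],o['width'])
P=wpts(w); print('held',rim(P,(399,205),98))
P=pts(s);print('held',rim(P,(399,205),98));print('nest',rim(P,(399,205),76))
q=wpts(w).reshape(-1,3);d=np.hypot(q[:,0]-399,q[:,1]-206);k=q[(d>50)&(d<64)&(abs(q[:,2]-98)<8)]
A=np.c_[k[:,:2]-[399,206],np.ones(len(k))];c,*_=np.linalg.lstsq(A,k[:,2],rcond=None);print('tilt',c)
a=s['pixels'][150:250,160:280,::-1]
cv2.imwrite('pics/s10c.png',cv2.resize(a,None,fx=5,fy=5,interpolation=cv2.INTER_CUBIC))
E
```

```text
[398.79070418 204.43007386 252.81846347] 18.55 [-1.72734323  0.51692534  8.3599032 ] [ 0.204676    0.36044651 -0.03464855] 15.805834108797278
held (array([398.28356364, 206.28116737,  54.218784  ]), 2382, array([96.98107964, 98.54270556, 99.19512372]))
held (array([396.47631669, 202.28191449,  54.59538051]), 184, array([ 97.73421648, 101.14563328, 103.84693762]))
nest (array([396.32671086, 201.56420808,  53.04332437]), 144, array([77.17348562, 81.3127423 , 82.63944155]))
tilt [-1.62923856e-03  1.63546875e-02  9.61455985e+01]
```

View pics/s10c.png

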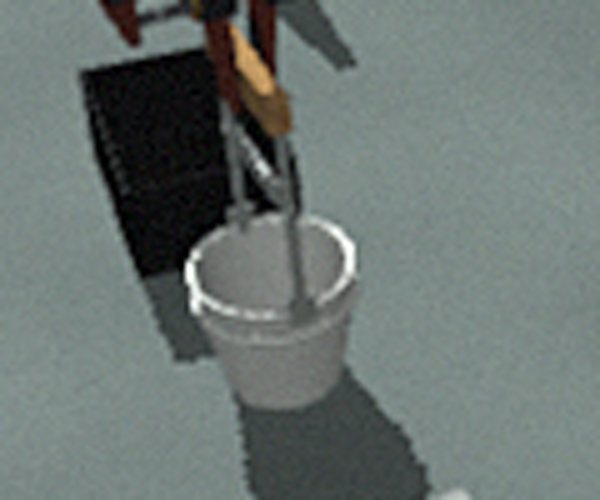

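The rim reads about 97 mm, so the underside is at about 22 mm and home, under a light push. Now I'll release and rise.

>>> servo_tool(moves="0 0 0 0 0 0; 0 0 0 0 0 0; 0 0 0 0 0 0; 0 0 0 0 0 0; 0 0 0 0 0 0; 0 0 0 0 0 0", hand=0)

```text
t: 19.4
ee_pos: [398.5, 204.2, 252.1]
orientation: [-1.296, 1.063, -1.063]
ft_force: [-0.2, 0.2, 0.4]
width: 72.5
```

>>> servo_tool(moves="0 0 0.005 0 0 0; 0 0 0.015 0 0 0; 0 0 0.03 0 0 0; 0 0 0.05 0 0 0; 0 0 0.07 0 0 0; 0 0 0.09 0 0 0; 0 0 0.09 0 0 0; 0 0 0.09 0 0 0")

```text
t: 20.4
ee_pos: [398.2, 204.0, 342.0]
orientation: [-1.296, 1.063, -1.063]
ft_force: [-0.1, 0.0, -0.1]
width: 88.2
```

```bash
python3 - <<'E'
from rim import *
w=grab('wrist','w11');s=grab('side','s11');t=grab('top','t11');o=w['obs'];print(o['ee_pos'],o['t'],o['ft_force'],o['width'])
P=wpts(w); print('held',rim(P,(399,205),98))
q=P.reshape(-1,3);d=np.hypot(q[:,0]-399,q[:,1]-206);k=q[(d>50)&(d<64)&(abs(q[:,2]-98)<8)]
A=np.c_[k[:,:2]-[399,206],np.ones(len(k))];c,*_=np.linalg.lstsq(A,k[:,2],rcond=None);print('tilt',c)
px=w['pixels'].astype(int);m=(px[...,0]-px[...,2]>30)&(abs(P[...,2]-268)<10)&(np.hypot(P[...,0]-399,P[...,1]-205)<70);p=P[m];print('grip',len(p),cv2.minAreaRect(p[:,:2].astype(np.float32)),np.median(p[:,2]))
A=np.c_[p[:,:2]-[399,206],np.ones(len(p))];c,*_=np.linalg.lstsq(A,p[:,2],rcond=None);print('grip slope',c)
cv2.imwrite('pics/c11.png',np.hstack([cv2.resize(x,(400,340)) for x in(s['pixels'][140:250,150:280,::-1],w['pixels'][:,:,::-1])]))
E
```

```text
[398.21722426 204.04795105 342.01051256] 20.4 [-0.11450359  0.02180741 -0.09561487] 88.2163046220827
held (array([398.42157693, 206.07183153,  54.37862083]), 1520, array([97.0914337 , 98.75600542, 99.76412397]))
tilt [-1.33728236e-03  1.18703354e-02  9.64394239e+01]
grip 3317 ((398.526611328125, 205.5160675048828), (15.84433364868164, 117.1612319946289), 11.246110916137695) 267.6831051703128
grip slope [-1.20624794e-02 -1.28630722e-03  2.67632927e+02]
```

View pics/c11.png

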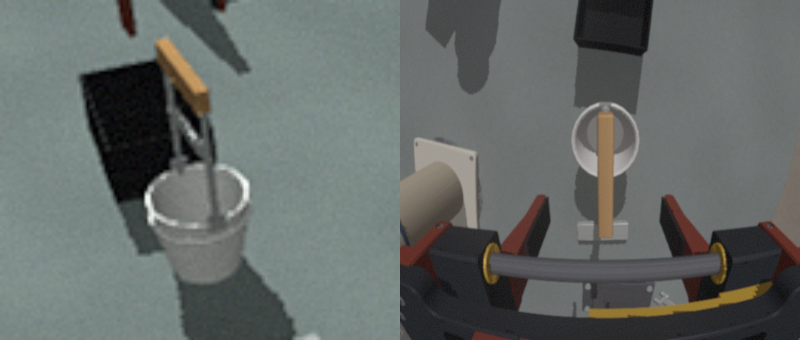

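View pics/t11.png

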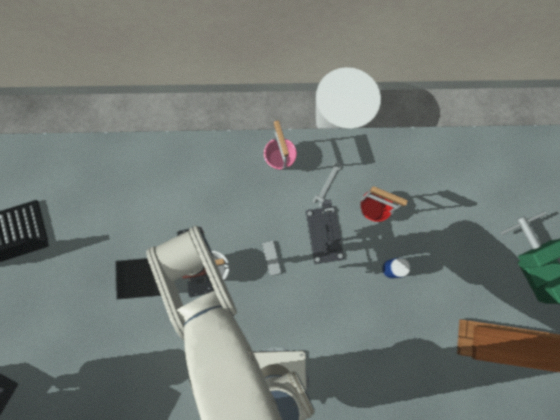

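```bash
python3 -c "
from h import *
print(ctrl.close_job())"
```

```text
the job is handed in; nothing more can be done
None
```

I took the white handled pail off the hook, nested it in the plain pail, let go, and handed the job in at about 20.5 s. No verdict was reported.

- **Hook:** I gripped the pail by its wooden grip and slid the hang bar back 18 mm. The pictures showed the keeper leaned back behind the bar. I lifted 45 mm in total and moved it out past the arm's end. The fingers stayed about 30 mm above the keeper throughout.
- **Nesting:** I lowered it in small steps until the measured upward push was about 8 N, then opened the gripper and rose 90 mm.
- **Last checks:**
  - The pail's underside is about 21–22 mm above the bench, against a limit of 28 mm.
  - Its centre is within about 1 mm of where the nest's centre was measured before nesting; the nest's rim was covered afterwards, so that is not a direct reading.
  - Its tilt is about 0.01 rad.
  - The gripper is open at 88 mm, with about 0 N on the wrist.
  - The bystanders looked unmoved in the top view.
- **Disagreement:** the side camera placed the rims about 2–4 mm away from the wrist camera's values. It also put both pails within 1 mm of each other, so I took that as calibration error.

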